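Rebuild the filter's disc pack

ROBOT

A 6-joint arm with a two-finger parallel gripper is mounted at the origin on the work surface. World frame = base frame: x ahead of the robot, y to its left, z up, the work surface at z = 0. Lengths are in mm, angles in rad, forces in N, time in s.
With the tool pointing down it reaches from about 400 to 925 mm from the base axis. Payload 12.5 kg.
Tool frame: the origin (TCP) lies between the finger pads; the fingertips stand 25 mm ahead of it and the grasp point (between the pads) lies 6 mm ahead of it; z points along the fingers, y is the line along which they close (so a half turn about z gives the same grasp; the last joint's range is limited). The gripper opens to 95 mm and grips with 3 to 60 N. Pads are 20 mm wide; open, the fingers measure 119 mm over their backs; the gripper's body (75 mm by 180 mm) begins 59 mm behind the grasp point.
Start: joints at [1.179, 0.491, 1.559, -0, 1.092, -0.106], TCP at [176.185, 599.669, 239.661] pointing down, gripper open.
Joint ranges: [-3.1, 3.1], [-0.84, 2.19], [0.05, 2.79], [-1.13, 4.28], [0.06, 2.93], [-2.69, 2.69]. Speed limits (rad/s): [2.22, 2.22, 2.79, 3.14, 3.14, 3.14].

INTERFACE

Orientations are given as [roll, pitch, yaw] about the fixed x, y, z axes, in that order (R = Rz(yaw) Ry(pitch) Rx(roll)).
In Python, from cell import state, read_camera, job_done, cut_out gives the robot as it stands. The module is installed in compiled form; this text tells all that it offers.
- The arm moves only by the tool jog_arm, never from a script. Its argument "motion" is a list of rows, each a list of 2 entries, a list of its own where there are three numbers: the shift along the tool's x, y, z in mm, then the turn about the tool's z in rad. A call has 1 to 5 rows; each row is the pose to reach, as a shift and turn from the pose commanded when the call began, along the tool's axes at that moment; what a row does not reach only later rows make up. A row lasts 1/10 s, in which the tool goes at most 50 mm and 8.59 degrees, less where a joint would pass 70% of its speed; a pose out of reach is approached as far as the arm can. A call with a gripper value outside its range is refused whole. "grip" is the closure, from 0 (fully open) to 1 (shut), set as the call begins (left out, the last holds). The fingers move at their own pace and stop on an object; the grip force is fixed at half the most. Time passes only in rows, so rows that repeat a pose let the fingers close. It gives the time, the measured TCP pose, the force, the opening and the grip force at its end, in the units of the state.
- state(): the state, without advancing time (a new reading comes with each control period).
- read_camera(name): name is "scene" or "side" or "wrist"; returns a dict with "img" (420x560x3 uint8, blue, green, red), "vertical_fov" (degrees; the focal length in pixels is half the picture's height over the tangent of half this angle, whatever the lens; pixels are square), "cx", "cy" (the principal point, pixels), "extrinsics" (4x4, takes a point from camera to world coordinates). Camera axes: x right, y up, looking along -z (the intrinsics and any distortion apply to the point x, -y, -z); pixel columns grow to the right and rows downward; lengths in mm; the calibration is good to about 2 mm. The wrist camera is an equidistant fisheye: a pixel r from the principal point sees the ray r / f radians off the axis. A picture is of the moment at which its call begins. There is no depth.
- job_done(): hands the job in; it is judged then, once.
Trained networks look in a picture, given as the dict that the camera call returned (one of the last four; its "shot" number tells which), for a name from the list of things; names that differ only in an ending like _2 or _b are one class to them, and where a whole thing is asked for, a point or a joint stands for the part that bears it (a point fixed in the world has none). Each returns a list of dicts, best first, with "p" (0 to 1); they miss things now and then, are a little off and sometimes report something else, mostly with a low value. They report only what shows in the picture. A call takes as long as a camera call.
- cut_out(name, picture): "region" (420x560 bool, what is visible of it) and "box" ([left, top, right, bottom] in pixels, round what is visible of it).
The state is a dict: "t": time; "joints": joint angles; "qvel": joint speeds; "tau": joint torques, N m; "eef_pos": TCP position; "tcp_rot": TCP orientation; "ft_force": force on the tool from outside, world axes, zero at the start; "moment": the same for the moment, N m; "opening": opening from 0.0 (shut) to 1.0 (fully open); "grip_force": force on a finger pad.
Only numpy, scipy, OpenCV 4.12 (cv2) and the standard library are available. Lean on these libraries where they do the work, as an engineer would, in place of code of your own. Each camera call takes 0.05 s, during which the arm holds its last target. There are 200 camera calls.

TASK

Rebuild the disc pack of the water filter: press every filter disc that lies on the drying mat down into the spring-loaded carrier, one upon the other, until the catches snap over it. Then set the cover on, push it down against the spring and turn it clockwise until it is locked fully under both hooks. Leave the other things on the bench where they are.

Things in the scene. Friction and masses are not known exactly. Their poses are not given: they have to be found in the camera images.
- carrier: Disc-pack carrier of the filter: an upright open magazine, steel and aluminium, bolted to the bench by a foot 116 mm across. Origin: centre of the foot's underside, on the bench; z up its centre line. Cheeks stand at its +x and -x sides; its +y and -y sides are open slots, 42 mm wide, for the fingers that hold a disc. Four steel ribs guide the discs in a bore 63 mm across.
- mouth (a point): Centre of the carrier's mouth, level with the rib tops, 139 mm above the bench; axes as the carrier's. Above 132 mm the ribs flare out to about 69 mm across. A disc set in here comes to rest on the sloped tops of the catches, level, its underside about 126 mm above the bench.
- pack_top (a point): On the carrier's centre line, 116 mm above the bench, level with the flat undersides of the catches: where the top of the caught pack lies.
- catch_px (a point): Tip of the brass spring catch in the +x cheek, 25 mm from the centre line, flat underside 116 mm above the bench; its twin faces it from -x. A disc pressed down in the middle drives both back (5 to 10 N on the disc, besides the follower's spring); they snap out over it once its top is below 116 mm and hold the discs down. Their tips stand 50 mm apart.
- hook_px (a point): Middle of the underside of the bayonet hook's roof on the +x cheek, 148 mm above the bench, 47 mm from the centre line; the twin is on the -x cheek. Each roof is 48 mm long along y, covers 39.5 to 54 mm from the centre line, is 5 mm thick. The outer wall's inside face is 48 mm out. Stop blocks below let ears in only clockwise (seen from above) and halt them in mid-hook.
- follower (a joint): Steel spring plate, 58 mm across, that slides in the carrier below the discs. 0 = empty, its top level with the catches' undersides, 116 mm above the bench; grows in m as it is pressed down, 0.096 at most. It stands 14 mm lower for each disc caught. Spring: 5.6 N at 0 and 75 N/m more (about 11 N with five discs).
- cover: Bayonet cover, 220 g, standing upright on the mat. Origin: centre of its plunger's underside; z up. Grey plunger 42 mm across, 30 mm high; on it a plate 74 mm across, 6 mm thick, with two ears along +x and -x, 20 mm wide, 90 mm tip to tip. Set on the pack (origin 116 mm above the bench) with the ears over the open sides: its x axis 50 to 130 degrees from the carrier's.
- cover_handle (a point): Centre of the black bar handle on the cover, 53 mm above the cover's origin: 66 mm long along the cover's x (in line with the ears), 14 mm thick, 34 mm high. Push it down (10 to 15 N) until the origin is 110 mm above the bench (it bottoms at 109), turn clockwise from above until the ears meet the stops, x axes in line; let go, and the spring lifts it 2 mm against the roofs.
- mat: Black rubber drying mat, fixed, 200 mm (x) by 430 mm (y), 3 mm thick, on which the discs, the cover and a brass union nut are laid out. Origin: centre of its underside.
- union_nut: Brass union nut, 54 mm across, 38 mm high, standing on the mat among the discs; not part of the pack, leave it alone. Origin: centre of its underside.
- gate_valve: Loose brass gate valve with a small red handwheel, 100 mm long, 75 mm high, at the far side; leave it alone. Origin: centre of its underside.
- pipe_tee: Loose copper pipe tee, 92 mm long, 34 mm high, at the far side; leave it alone. Origin: below the meeting point of its arms, on the bench.
- gauge: Loose pressure gauge lying on its back, 90 mm across, 32 mm high, with a brass stem reaching 79 mm from its centre, at the far side; leave it alone. Origin: centre of its underside.
- wrench: Wrench, 200 mm, lying on the bench near the robot, right of its centre; leave it alone. Origin: middle of its length, at the underside.
- screwdriver: Screwdriver, 190 mm, lying on the bench near the robot, left of its centre; leave it alone. Origin: middle of its length, at the underside.
- grease_can: Closed can, 66 mm across, 95 mm high, standing at the left; leave it alone. Origin: centre of its underside.
- disc1: Off-white sintered filter disc, 60 mm across, 14 mm thick, 30 to 55 g; both faces alike. Origin: its centre; z along its axis. At the start it lies flat on the mat (centre 10 mm above the bench). From start to start three to five discs are there.
- disc2: Off-white sintered filter disc, 60 mm across, 14 mm thick, 30 to 55 g; both faces alike. Origin: its centre; z along its axis. At the start it lies flat on the mat (centre 10 mm above the bench). From start to start three to five discs are there.
- disc3: Off-white sintered filter disc, 60 mm across, 14 mm thick, 30 to 55 g; both faces alike. Origin: its centre; z along its axis. At the start it lies flat on the mat (centre 10 mm above the bench). From start to start three to five discs are there.
- disc4: Off-white sintered filter disc, 60 mm across, 14 mm thick, 30 to 55 g; both faces alike. Origin: its centre; z along its axis. At the start it lies flat on the mat (centre 10 mm above the bench). From start to start three to five discs are there.
- disc5: Off-white sintered filter disc, 60 mm across, 14 mm thick, 30 to 55 g; both faces alike. Origin: its centre; z along its axis. At the start it lies flat on the mat (centre 10 mm above the bench). From start to start three to five discs are there.
- disc6: Off-white sintered filter disc, 60 mm across, 14 mm thick, 30 to 55 g; both faces alike. Origin: its centre; z along its axis. At the start it lies flat on the mat (centre 10 mm above the bench). From start to start three to five discs are there.

How it is judged:
By the outcome, as a careful person would: the job done as asked, in the order asked, and still so for the second after the job is handed in, with the robot touching nothing.
Of disc1, disc2, disc3, disc4, disc5, disc6 only 3 to 5 are there at a start; the rules pass over those that are not, and their reading is None.
At some moment in a run one of disc1, disc2, disc3, disc4, disc5, disc6 may be knocked a few centimetres aside while the robot is not near it.
Once in a run the grip may slacken for a moment while it holds something.
It also fails if it takes over 210 s, if anything falls off the work surface, if the arm or the gripper's body presses on something with over 40 N, if the wrist force passes 120 N, or if a joint passes its speed limit or range.

## Working session

There is one attempt and no reset: what is moved stays moved. The work goes in short steps, Python scripts to look and compute and a tool call to move; the robot and the scene stay as the last step left them, time stands still between calls to the robot, and variables do not carry over. Pictures are saved under pics/ and viewed, at most 14 in all, crops included, and the job is handed in when it is done.

Besides the shell and the picture viewer there is one more tool, called after "Request:" by a JSON object that holds its "method" and its "body", one argument or row to a line. jog_arm: Moves the arm, as the interface text tells. Its arguments: {"type":"object","properties":{"motion":{"type":"array"},"grip":{"type":"number"}},"required":["motion"]}

```bash
mkdir -p pics
cat > h.py <<'E'
import numpy as np, cv2
from cell import state, read_camera, job_done, cut_out
from scipy.spatial.transform import Rotation as R
def ray(p,u,v):
    f=p["img"].shape[0]/2/np.tan(np.radians(p["vertical_fov"])/2)
    x=(u-p["cx"])/f; y=(v-p["cy"])/f
    if p.get("name")=="wrist":
        r=np.hypot(x,y); s=np.sin(r)/r if r>1e-9 else 1; d=np.array([x*s,-y*s,-np.cos(r)])
    else: d=np.array([x,-y,-1.])
    E=np.array(p["extrinsics"]); d=E[:3,:3]@d
    return E[:3,3],d/np.linalg.norm(d)
def atz(p,u,v,z):
    o,d=ray(p,u,v); return o+d*(z-o[2])/d[2]
def proj(p,P):
    f=p["img"].shape[0]/2/np.tan(np.radians(p["vertical_fov"])/2)
    E=np.array(p["extrinsics"]); c=E[:3,:3].T@(np.asarray(P,float)-E[:3,3]); x,y,z=c[0],-c[1],-c[2]
    if p.get("name")=="wrist":
        r=np.hypot(x,y); t=np.arctan2(r,z); k=t/r if r>1e-9 else 1/z
    else: k=1/z
    return np.array([p["cx"]+f*x*k,p["cy"]+f*y*k])
def cam(n,save=None):
    p=read_camera(n); p["name"]=n
    if save: cv2.imwrite(f"pics/{save}.png",p["img"])
    return p
def tri(*rs):
    A=np.zeros((3,3));b=np.zeros(3)
    for o,d in rs:
        M=np.eye(3)-np.outer(d,d);A+=M;b+=M@o
    return np.linalg.solve(A,b)
def cen(reg):
    v,u=np.nonzero(reg); return u.mean(),v.mean()
E
python3 - <<'E'
from h import *
ims=[]
for n in["scene","side","wrist"]:
    p=cam(n,"a_"+n); print(n,{k:v for k,v in p.items() if k not in("img",)})
    for t in["disc1","cover","union_nut","carrier","mat"]:
        for r in cut_out(t,p): print(t,round(r["p"],2),r["box"],np.round(cen(r["region"]),1) , np.round(atz(p,*cen(r["region"]),17 if t[:2]=="di" else 30)))
print(state())
E
```

```text
scene {'vertical_fov': 43.744356485429996, 'cx': 281.4011110163571, 'cy': 214.60228162913577, 'extrinsics': array([[-3.93786850e-01, -5.05763415e-01,  7.67551487e-01,
         1.61355976e+03],
       [ 9.19043817e-01, -2.32112174e-01,  3.18563026e-01,
         4.75292717e+02],
       [ 1.70405203e-02,  8.30859378e-01,  5.56221461e-01,
         8.75634259e+02],
       [ 0.00000000e+00,  0.00000000e+00,  0.00000000e+00,
         1.00000000e+00]]), 'shot': 1, 'name': 'scene'}
disc1 0.63 [330.1, 273.9, 354.7, 284.8] [341.2 277.9] [628. 232.  17.]
disc1 0.63 [248.4, 252.0, 268.9, 269.3] [260.3 260.7] [650.  18.  17.]
disc1 0.6 [337.3, 247.3, 361.7, 262.2] [350.2 252.2] [518. 222.  17.]
disc1 0.55 [262.6, 229.3, 285.1, 249.0] [275.3 237.4] [540.  13.  17.]
cover 0.86 [287.1, 242.1, 316.2, 275.9] [300.4 260.1] [620. 118.  30.]
union_nut 0.68 [231.0, 217.2, 247.9, 238.5] [237.7 226.8] [554. -96.  30.]
carrier 0.76 [157.1, 154.2, 202.4, 215.8] [181.3 188.8] [ 444. -350.   30.]
mat 0.71 [202.3, 220.7, 373.6, 298.3] [288.3 257.4] [622.  86.  30.]
side {'vertical_fov': 47.033646635251145, 'cx': 
[... 1591 characters left out ...]
0] [  4.6 405.1] [ 498. -247.   30.]
{'t': 0.9, 'joints': array([ 1.17940424e+00,  4.90868518e-01,  1.55890556e+00,  2.67143074e-05,
        1.09171504e+00, -1.05621480e-01]), 'qvel': array([-0.00085322,  0.000492  , -0.00063422, -0.00273776,  0.00286831,
        0.00019074]), 'tau': array([-1.84183264e-04, -6.12446451e+01, -2.58428407e+01,  6.93015056e-02,
        4.43915371e-02, -2.46369547e-05]), 'eef_pos': array([176.17408728, 599.6647349 , 239.67859213]), 'tcp_rot': array([ 3.14148720e+00, -1.26606288e-05,  2.85580974e+00]), 'ft_force': array([0.59877652, 1.12544356, 0.43200657]), 'moment': array([-0.00730277,  0.04661566, -0.01292872]), 'grip_force': 0.0, 'opening': 1.0009724000914357}
```

View pics/a_scene.png

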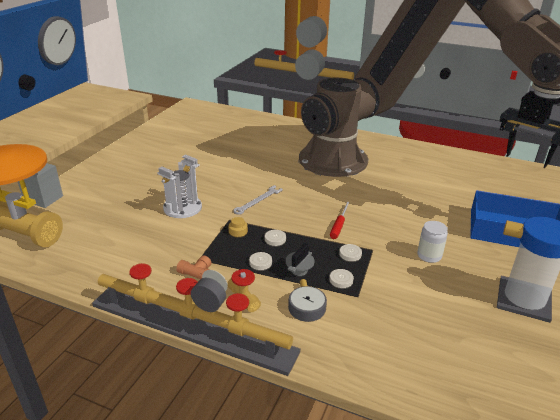

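View pics/a_side.png

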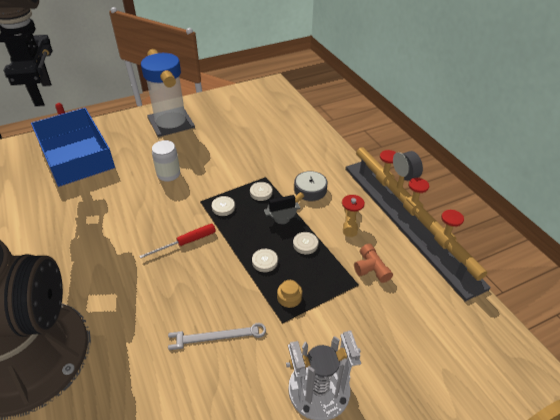

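Request:
{"method": "jog_arm", "body": {
  "motion": [
    [[-38,-25,-8],-0.1],
    [[-77,-50,-16],-0.2],
    [[-115,-74,-24],-0.286],
    [[-154,-99,-32],-0.286],
    [[-192,-124,-40],-0.286]
  ]
}}

```text
t: 1.4
eef_pos: [326.3, 425.1, 280.1]
tcp_rot: [3.141, 0.0, -3.141]
ft_force: [-0.0, 1.2, 0.0]
opening: 0.999
grip_force: 0.0
```

Request:
{"method": "jog_arm", "body": {
  "motion": [
    [[-26,-31,-7],0],
    [[-53,-61,-14],0],
    [[-80,-92,-21],0],
    [[-106,-123,-28],0],
    [[-133,-154,-35],0]
  ]
}}

```text
t: 1.9
eef_pos: [459.3, 271.1, 315.1]
tcp_rot: [3.141, 0.0, -3.141]
ft_force: [-0.0, 0.4, -0.2]
opening: 1.001
grip_force: 0.0
```

Request:
{"method": "jog_arm", "body": {
  "motion": [
    [[-26,-31,-7],0],
    [[-53,-61,-14],0],
    [[-80,-92,-21],0],
    [[-106,-123,-28],0],
    [[-133,-154,-35],0]
  ]
}}

```text
t: 2.4
eef_pos: [592.3, 117.1, 350.1]
tcp_rot: [3.141, 0.0, -3.142]
ft_force: [0.2, 1.0, -0.2]
opening: 0.997
grip_force: 0.0
```

```bash
cat >> h.py <<'E'
def ell(p,reg,z):
    # project outline of region to plane z, return min enclosing circle
    c,_=cv2.findContours(reg.astype(np.uint8),cv2.RETR_EXTERNAL,cv2.CHAIN_APPROX_NONE)
    c=max(c,key=len)[:,0]
    P=np.array([atz(p,u+.0,v+.0,z)[:2] for u,v in c],np.float32)
    (x,y),r=cv2.minEnclosingCircle(P); return np.round([x,y,2*r],1)
E
python3 - <<'E'
from h import *
p=cam("wrist","b_wrist")
for t in["disc1","cover","cover_handle","union_nut","carrier","mat"]:
    for r in cut_out(t,p): print(t,round(r["p"],2),r["box"],np.round(cen(r["region"]),1),ell(p,r["region"],17),ell(p,r["region"],3))
E
```

```text
disc1 0.89 [335.7, 170.1, 372.6, 212.7] [354.8 191. ] [619.3 229.1  62.5] [622.4 232.3  64.4]
disc1 0.85 [189.8, 113.8, 230.7, 154.1] [209.3 132.8] [530.7   9.5  63.8] [531.2   6.3  65.7]
disc1 0.66 [331.8, 100.6, 372.9, 135.5] [351.2 117.9] [508.8 219.8  59.7] [508.7 222.8  61.4]
cover 0.9 [256.3, 167.7, 309.2, 231.6] [283.9 200.1] [634.5 119.6  94.2] [638.  119.7  97. ]
cover_handle 0.68 [258.2, 171.3, 314.9, 232.5] [283.7 200.1] [633.9 119.6  97.9] [637.5 119.6 100.8]
cover_handle 0.46 [447.1, 52.3, 512.5, 97.9] [479.   71.4] [410.6 443.7 136.3] [407.6 453.2 140.3]
union_nut 0.69 [125.4, 124.2, 157.8, 160.8] [141.2 141.8] [ 539.6 -102.6   61.9] [ 540.4 -109.    63.7]
carrier 0.56 [0.0, 90.0, 68.8, 172.8] [ 31.  128.4] [ 496.1 -359.8  226.3] [ 495.6 -373.8  232.9]
mat 0.72 [198.3, 187.5, 238.4, 223.7] [216.7 204.1] [640.7  17.   63.5] [644.4  14.   65.3]
mat 0.45 [0.0, 92.2, 68.7, 170.1] [ 30.9 128.5] [ 497.2 -360.   224.6] [ 496.7 -374.   231.2]
```

View pics/b_wrist.png

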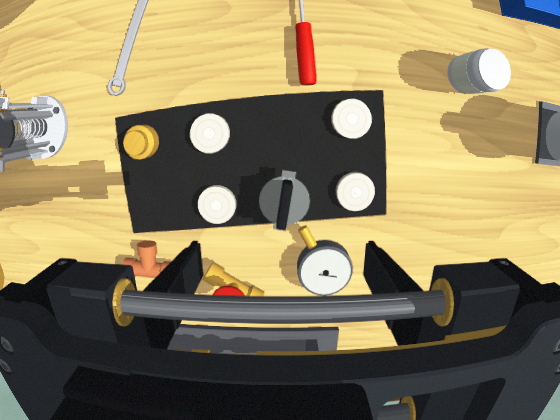

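Request:
{"method": "jog_arm", "body": {
  "motion": [
    [[13,-44,0],0],
    [[26,-88,0],0],
    [[40,-133,0],0],
    [[53,-177,0],0],
    [[66,-221,0],0]
  ]
}}

```text
t: 3.25
eef_pos: [524.5, -102.8, 349.9]
tcp_rot: [3.142, 0.001, -3.14]
ft_force: [0.4, 0.3, -0.3]
opening: 0.998
grip_force: 0.0
```

Request:
{"method": "jog_arm", "body": {
  "motion": [
    [[13,-44,0],0],
    [[26,-88,0],0],
    [[40,-133,0],0],
    [[53,-177,0],0],
    [[66,-221,0],0]
  ]
}}

```text
t: 3.75
eef_pos: [459.0, -324.0, 349.9]
tcp_rot: [-3.141, 0.0, -3.14]
ft_force: [0.6, -0.9, 0.8]
opening: 0.997
grip_force: 0.0
```

Run:
```python
from h import *
p=cam("wrist","c_wrist"); print(state()["eef_pos"],state()["tcp_rot"])
cv2.imwrite("pics/c_crop.png",cv2.resize(p["img"][60:285,130:430],None,fx=2.6,fy=2.6,interpolation=cv2.INTER_CUBIC))
import pickle; pickle.dump(p,open("c.pkl","wb"))
for t in["carrier","follower","hook_px","catch_px"]:
    for r in cut_out(t,p): print(t,round(r["p"],2),r["box"],np.round(cen(r["region"]),1),atz(p,*cen(r["region"]),116),ell(p,r["region"],116))
```

```text
[ 457.50933009 -329.26262989  349.42040634] [-3.13969670e+00 -5.79581965e-04  3.14067785e+00]
carrier 0.88 [249.3, 157.6, 325.5, 271.4] [284.8 209.9] [ 487.92741605 -319.8694015   116.        ] [ 497.5 -315.9  147.1]
follower 0.74 [265.2, 188.3, 311.9, 239.9] [287.3 215.1] [ 494.48385593 -316.7813949   116.        ] [ 492.6 -316.7   62.3]
hook_px 0.7 [246.3, 157.7, 326.0, 271.5] [284.7 209.8] [ 487.71211802 -319.90324397  116.        ] [ 497.3 -315.6  147.5]
catch_px 0.72 [274.4, 233.1, 288.6, 248.7] [281.1 241.7] [ 529.28137949 -324.27108848  116.        ] [ 529.3 -324.2   23.1]
```

View pics/c_crop.png

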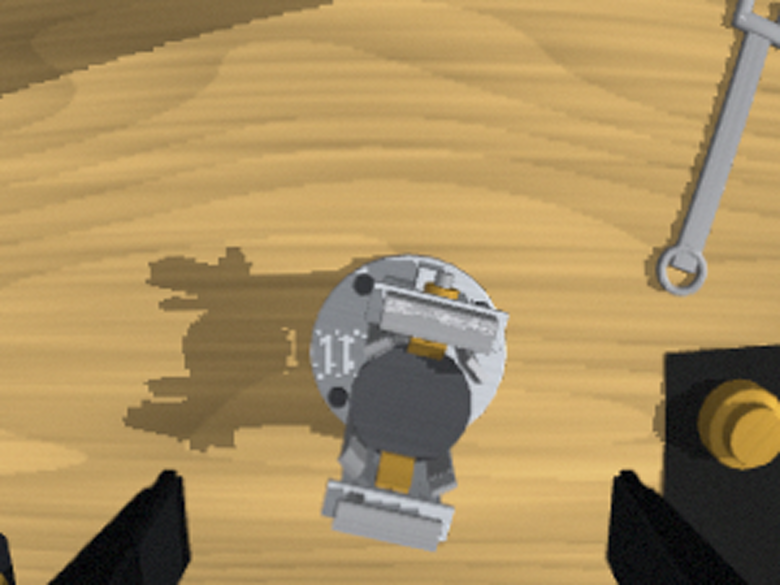

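Request:
{"method": "jog_arm", "body": {
  "motion": [
    [[-10,2,20],0.05],
    [[-20,4,40],0.1],
    [[-30,6,60],0.15],
    [[-40,8,80],0.2],
    [[-40,8,80],0.2]
  ]
}}

```text
t: 4.5
eef_pos: [500.3, -312.8, 267.5]
tcp_rot: [3.14, -0.003, 2.944]
ft_force: [-0.1, -0.3, 0.0]
opening: 1.002
grip_force: 0.0
```

Request:
{"method": "jog_arm", "body": {
  "motion": [
    [[0,0,0],0],
    [[0,0,0],0]
  ]
}}

```text
t: 4.7
eef_pos: [499.8, -315.0, 270.9]
tcp_rot: [-3.141, 0.001, 2.944]
ft_force: [0.2, -0.1, -0.8]
opening: 1.003
grip_force: 0.0
```

Run:
```python
from h import *
p=cam("wrist"); print(state()["eef_pos"],state()["tcp_rot"])
import pickle; pickle.dump(p,open("d.pkl","wb"))
rs=cut_out("follower",p); c=proj(p,[493,-317,130]); 
for r in rs: print(r["p"],r["box"],ell(p,r["region"],116))
x0,y0=int(c[0])-100,int(c[1])-75; print(x0,y0)
cv2.imwrite("pics/d_crop.png",cv2.resize(p["img"][y0:y0+150,x0:x0+200],None,fx=4,fy=4,interpolation=cv2.INTER_CUBIC))
```

```text
[ 499.69360542 -315.22017028  270.94373113] [-3.14080926e+00  1.67491048e-03  2.94313818e+00]
0.98 [249.1, 171.0, 309.5, 226.6] [ 494.2 -316.3   59. ]
177 125
```

View pics/d_crop.png

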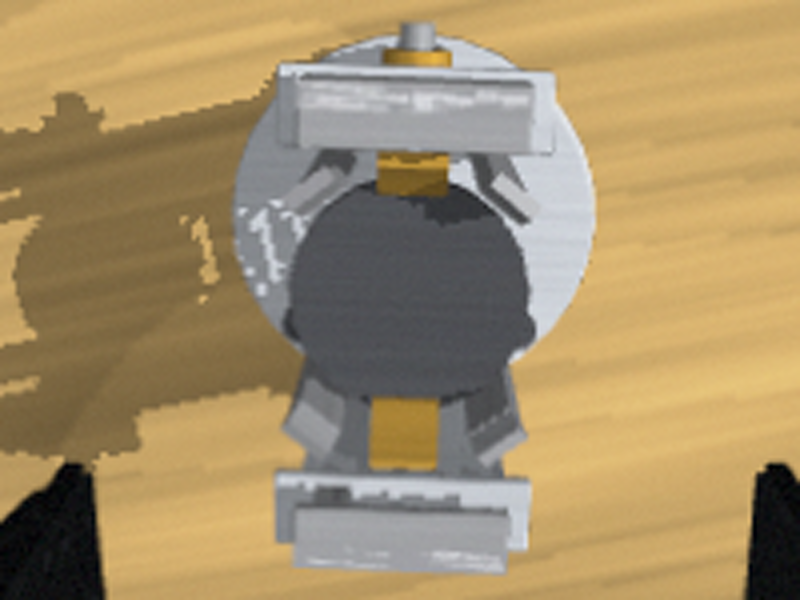

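Run:
```python
from h import *
import pickle; p=pickle.load(open("d.pkl","rb"))
q=lambda u,v,z: atz(p,177+u/4-.4,125+v/4-.4,z)
for a,b,z in[((282,66),(553,75),148),((295,567),(507,573),153),((380,193),(445,196),120),((370,466),(438,469),120)]:
    A,B=q(*a,z),q(*b,z); d=B-A; print(A[:2],B[:2],(A+B)[:2]/2,np.hypot(*d[:2]),np.arctan2(d[1],d[0])-np.pi/2)
# model overlay
c=np.array([494,-316.5,0]);
for yaw in(-.22,):
  im=p["img"].copy(); im=cv2.resize(im,None,fx=4,fy=4)
  Rz=R.from_euler("z",yaw).as_matrix()
  for s in(1,-1):
    for z in (153,):
      P=[c+Rz@np.array([s*x,y,z]) for x,y in((39.5,-24),(39.5,24),(54,24),(54,-24))]
      cv2.polylines(im,[np.array([proj(p,k)*4 for k in P]).astype(int)],True,(0,0,255),1)
  for rad,z in((58,0),(29,116)):
    P=[c+np.array([rad*np.cos(t),rad*np.sin(t),z]) for t in np.linspace(0,6.28,60)]
    cv2.polylines(im,[np.array([proj(p,k)*4 for k in P]).astype(int)],True,(0,255,0),1)
  cv2.imwrite("pics/e.png",im[500:1100,708:1508])
```

```text
[ 433.73800111 -330.29842049] [ 446.57780927 -275.95279787] [ 440.15790519 -303.12560918] 55.841806659726906 -0.23200762389299245
[ 541.89700544 -351.71283448] [ 552.61292902 -305.28731529] [ 547.25496723 -328.50007488] 47.64619450204852 -0.22684674794312043
[ 468.2844959  -317.76463357] [ 471.9256206 -303.2174128] [ 470.10505825 -310.49102319] 14.995980173198465 -0.24525810706948503
[ 533.61036479 -333.98431378] [ 537.63047575 -317.83388255] [ 535.62042027 -325.90909816] 16.64324851117452 -0.2439587639383174
```

View pics/e.png

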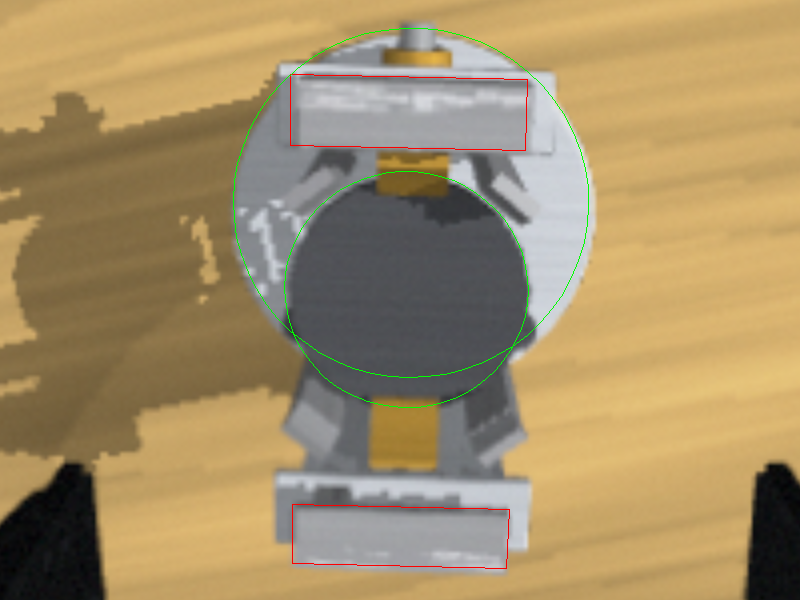

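Request:
{"method": "jog_arm", "body": {
  "motion": [
    [[4,40,15],0],
    [[8,81,30],0],
    [[13,122,45],0],
    [[17,163,60],0],
    [[21,204,75],0]
  ],
  "grip": 0.15
}}

```text
t: 5.3
eef_pos: [519.5, -110.0, 195.0]
tcp_rot: [-3.142, 0.002, 2.942]
ft_force: [0.9, 0.1, 0.5]
opening: 0.852
grip_force: 0.0
```

Request:
{"method": "jog_arm", "body": {
  "motion": [
    [[4,40,15],0.03],
    [[8,81,30],0.03],
    [[13,122,45],0.03],
    [[13,122,45],0.03],
    [[13,122,45],0.03]
  ]
}}

```text
t: 5.8
eef_pos: [531.1, 11.3, 150.0]
tcp_rot: [3.142, 0.001, 2.914]
ft_force: [-0.7, -1.1, -0.4]
opening: 0.85
grip_force: 0.0
```

```bash
cat >> h.py <<'E'
def go(tgt,yaw,s=None,cmd=None):
    s=s or state(); p=np.array(cmd if cmd is not None else s["eef_pos"],float); y0=s["tcp_rot"][2]
    D=np.array(tgt)-p; c,sn=np.cos(y0),np.sin(y0)
    dy=(yaw-y0+np.pi)%(2*np.pi)-np.pi
    print("go",np.round([D[0]*c+D[1]*sn,D[0]*sn-D[1]*c,-D[2]],1),"turn",round(-dy,3),"from",np.round(p,1),round(y0,3))
def disc(near,z=29.5,yaw=2.912,top=17):
    p=cam("wrist"); s=state(); best=None
    for r in cut_out("disc1",p):
        e=ell(p,r["region"],top); print("disc",round(r["p"],2),e)
        d=np.hypot(e[0]-near[0],e[1]-near[1])
        if best is None or d<best[0]: best=(d,e)
    e=best[1]; go([e[0],e[1],z],yaw,s); return p,e
E
python3 - <<'E'
from h import *
p,e=disc((531,9.5)); cv2.imwrite("pics/f.png",p["img"])
E
```

```text
disc 0.73 [620.4  18.3  48.6]
disc 0.64 [529.6   9.2  61.2]
disc 0.6 [615.7 227.3  69.5]
disc 0.56 [507.6 217.2  66.2]
go [  1.3  -1.6 120.8] turn 0.0 from [531.3  10.5 150.3] 2.912
```

View pics/f.png

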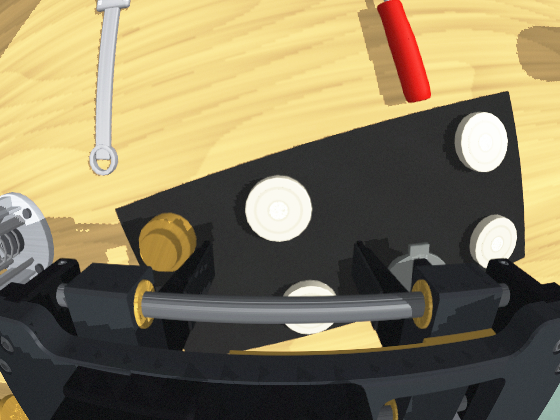

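Request:
{"method": "jog_arm", "body": {
  "motion": [
    [[1,-1,35],0],
    [[1,-1,70],0],
    [[1,-1,100],0],
    [[1,-1,115],0],
    [[1,-1,120],0]
  ]
}}

```text
t: 6.4
eef_pos: [529.6, 8.8, 28.7]
tcp_rot: [-3.141, -0.001, 2.91]
ft_force: [-0.1, 0.1, 0.6]
opening: 0.851
grip_force: 0.0
```

Request:
{"method": "jog_arm", "body": {
  "motion": [
    [[0,0,0],0],
    [[0,0,0],0],
    [[0,0,0],0],
    [[0,0,0],0],
    [[0,0,0],0]
  ],
  "grip": 1
}}

```text
t: 6.9
eef_pos: [530.3, 9.9, 30.7]
tcp_rot: [3.141, 0.002, 2.912]
ft_force: [-0.6, -3.2, 8.0]
opening: 0.626
grip_force: 30.0
```

Request:
{"method": "jog_arm", "body": {
  "motion": [
    [[0,0,0],0],
    [[0,0,-10],0],
    [[0,0,-40],0],
    [[0,0,-80],0],
    [[0,0,-120],0]
  ]
}}

```text
t: 7.4
eef_pos: [529.4, 10.3, 151.6]
tcp_rot: [3.141, -0.001, 2.912]
ft_force: [0.2, 0.1, -1.0]
opening: 0.623
grip_force: 30.0
```

Run:
```python
from h import *
p=cam("wrist"); cv2.imwrite("pics/g.png",p["img"]); print(state()["grip_force"],state()["opening"]); go([494.5,-316,215],2.912)
```

```text
29.99990612268448 0.6236526333048583
go [ -38.1 -326.1  -57.5] turn 0.0 from [531.5  10.2 157.5] 2.912
```

View pics/g.png

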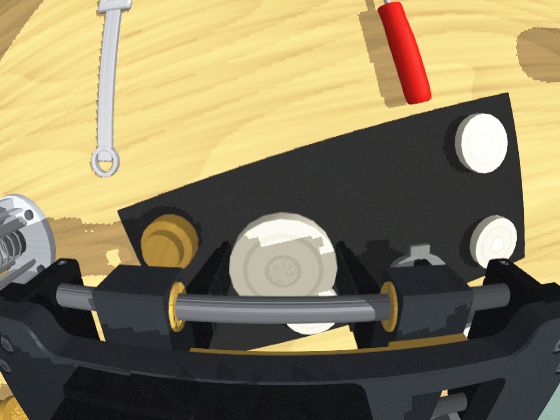

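Request:
{"method": "jog_arm", "body": {
  "motion": [
    [[-4,-30,-16],0],
    [[-8,-70,-32],0],
    [[-13,-110,-48],0],
    [[-18,-150,-64],0],
    [[-23,-190,-65],0]
  ]
}}

```text
t: 7.95
eef_pos: [508.9, -181.7, 217.2]
tcp_rot: [-3.141, 0.004, 2.912]
ft_force: [1.1, -0.0, -1.3]
opening: 0.625
grip_force: 30.0
```

Request:
{"method": "jog_arm", "body": {
  "motion": [
    [[-5,-40,0],0],
    [[-9,-75,0],0],
    [[-13,-110,0],0],
    [[-16,-130,0],0],
    [[-17,-135,0],0]
  ]
}}

```text
t: 8.45
eef_pos: [494.3, -316.9, 214.7]
tcp_rot: [3.142, 0.0, 2.91]
ft_force: [0.5, 0.8, -0.1]
opening: 0.62
grip_force: 30.0
```

Request:
{"method": "jog_arm", "body": {
  "motion": [
    [[0,0,0],0],
    [[0,0,0],0],
    [[0,0,0],0]
  ]
}}

```text
t: 8.75
eef_pos: [495.0, -314.1, 214.7]
tcp_rot: [3.141, -0.0, 2.913]
ft_force: [0.4, 0.1, 0.0]
opening: 0.627
grip_force: 30.0
```

Run:
```python
from h import *
p=cam("wrist"); cv2.imwrite("pics/k.png",p["img"]); print(state()["grip_force"],state()["opening"]); go([494.5,-316,128],2.912)
```

```text
29.999932050704956 0.6241803804608239
go [ 0.1 -1.8 86.8] turn 0.001 from [ 495.  -314.3  214.8] 2.913
```

Request:
{"method": "jog_arm", "body": {
  "motion": [
    [[0,-2,15],0],
    [[0,-2,30],0],
    [[0,-2,45],0],
    [[0,-2,55],0],
    [[0,-2,60],0]
  ]
}}

```text
t: 9.3
eef_pos: [494.2, -316.8, 153.8]
tcp_rot: [3.141, -0.001, 2.912]
ft_force: [0.0, -0.7, -0.9]
opening: 0.623
grip_force: 30.0
```

Request:
{"method": "jog_arm", "body": {
  "motion": [
    [[0,0,4],0],
    [[0,0,8],0],
    [[0,0,12],0],
    [[0,0,16],0],
    [[0,0,20],0]
  ]
}}

```text
t: 9.8
eef_pos: [495.1, -317.9, 135.9]
tcp_rot: [-3.14, 0.003, 2.912]
ft_force: [1.6, 0.0, 7.6]
opening: 0.623
grip_force: 30.0
```

Request:
{"method": "jog_arm", "body": {
  "motion": [
    [[0,0,4],0],
    [[0,0,7],0],
    [[0,0,8],0],
    [[0,0,8],0]
  ]
}}

```text
t: 10.2
eef_pos: [495.1, -317.9, 127.7]
tcp_rot: [-3.14, 0.003, 2.912]
ft_force: [1.5, -0.6, 5.7]
opening: 0.625
grip_force: 30.0
```

Request:
{"method": "jog_arm", "body": {
  "motion": [
    [[0,0,0],0],
    [[0,0,0],0],
    [[0,0,0],0],
    [[0,0,0],0]
  ],
  "grip": 0.15
}}

```text
t: 10.6
eef_pos: [494.2, -317.3, 126.5]
tcp_rot: [3.141, -0.0, 2.912]
ft_force: [-0.6, 0.2, 0.7]
opening: 0.843
grip_force: 0.0
```

Request:
{"method": "jog_arm", "body": {
  "motion": [
    [[0,0,-20],0],
    [[0,0,-50],0],
    [[0,0,-85],0],
    [[0,0,-120],0],
    [[0,0,-140],0]
  ]
}}

```text
t: 11.1
eef_pos: [494.5, -317.6, 269.4]
tcp_rot: [-3.14, 0.003, 2.912]
ft_force: [0.4, 0.8, -0.3]
opening: 0.85
grip_force: 0.0
```

Run:
```python
from h import *
p=cam("wrist"); cv2.imwrite("pics/l.png",p["img"][100:310,140:420]); print(state()["opening"])
for r in cut_out("disc1",p): print(r["p"],r["box"],ell(p,r["region"],116),ell(p,r["region"],140))
go([509,218,150],2.912)
```

```text
0.8502988465784279
0.89 [491.1, 214.1, 521.8, 247.7] [583.9 -66.9  52.7] [570.5 -85.5  48.4]
0.69 [250.9, 175.2, 314.4, 235.0] [ 494.9 -316.3   60.8] [ 488.7 -314.9   55.9]
go [108.2 525.  119.4] turn -0.0 from [ 494.9 -317.9  269.4] 2.912
```

View pics/l.png

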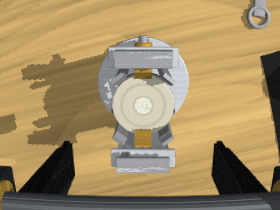

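Request:
{"method": "jog_arm", "body": {
  "motion": [
    [[9,42,0],0],
    [[17,84,0],0],
    [[26,126,0],0],
    [[35,168,0],0],
    [[43,210,0],0]
  ]
}}

```text
t: 11.7
eef_pos: [499.5, -101.4, 265.5]
tcp_rot: [3.141, -0.002, 2.911]
ft_force: [0.8, -0.5, 0.1]
opening: 0.853
grip_force: 0.0
```

Request:
{"method": "jog_arm", "body": {
  "motion": [
    [[9,42,15],0],
    [[17,84,30],0],
    [[26,126,45],0],
    [[35,168,60],0],
    [[43,210,75],0]
  ]
}}

```text
t: 12.2
eef_pos: [505.4, 112.8, 190.1]
tcp_rot: [-3.141, -0.001, 2.912]
ft_force: [0.5, 0.0, -0.3]
opening: 0.849
grip_force: 0.0
```

Request:
{"method": "jog_arm", "body": {
  "motion": [
    [[8,40,15],0],
    [[16,75,30],0],
    [[22,105,45],0],
    [[22,105,45],0],
    [[22,105,45],0]
  ]
}}

```text
t: 12.7
eef_pos: [508.0, 218.6, 145.5]
tcp_rot: [-3.14, -0.002, 2.913]
ft_force: [-0.3, -0.3, 0.3]
opening: 0.849
grip_force: 0.0
```

Run:
```python
from h import *
p,e=disc((508,218),z=30)
```

```text
disc 0.62 [634.4 227.3  46.7]
disc 0.58 [507.6 220.   61.1]
go [  1.1   1.8 116.1] turn 0.0 from [508.3 218.  146.1] 2.912
```

Request:
{"method": "jog_arm", "body": {
  "motion": [
    [[1,2,35],0],
    [[1,2,70],0],
    [[1,2,98],0],
    [[1,2,112],0],
    [[1,2,116],0]
  ]
}}

```text
t: 13.3
eef_pos: [508.1, 219.7, 29.9]
tcp_rot: [-3.141, -0.001, 2.911]
ft_force: [-0.9, 0.5, 1.0]
opening: 0.846
grip_force: 0.0
```

Request:
{"method": "jog_arm", "body": {
  "motion": [
    [[0,0,0],0],
    [[0,0,0],0],
    [[0,0,0],0],
    [[0,0,0],0],
    [[0,0,0],0]
  ],
  "grip": 1
}}

```text
t: 13.8
eef_pos: [508.6, 220.7, 31.7]
tcp_rot: [3.141, 0.002, 2.912]
ft_force: [-0.8, -0.7, 7.6]
opening: 0.625
grip_force: 30.0
```

Request:
{"method": "jog_arm", "body": {
  "motion": [
    [[0,0,0],0],
    [[0,0,-10],0],
    [[0,0,-40],0],
    [[0,0,-80],0],
    [[0,0,-120],0]
  ]
}}

```text
t: 14.3
eef_pos: [507.8, 220.6, 152.6]
tcp_rot: [-3.141, -0.0, 2.912]
ft_force: [1.5, -0.1, -0.4]
opening: 0.624
grip_force: 30.0
```

Request:
{"method": "jog_arm", "body": {
  "motion": [
    [[-8,-35,-13],0],
    [[-16,-77,-26],0],
    [[-25,-119,-40],0],
    [[-34,-161,-52],0],
    [[-43,-204,-65],0]
  ]
}}

```text
t: 14.8
eef_pos: [503.0, 10.7, 217.0]
tcp_rot: [3.141, 0.001, 2.912]
ft_force: [0.7, 0.7, -1.0]
opening: 0.626
grip_force: 30.0
```

Request:
{"method": "jog_arm", "body": {
  "motion": [
    [[-9,-42,0],0],
    [[-18,-84,0],0],
    [[-26,-126,0],0],
    [[-35,-168,0],0],
    [[-44,-210,0],0]
  ]
}}

```text
t: 15.3
eef_pos: [498.1, -204.0, 216.6]
tcp_rot: [-3.142, 0.001, 2.912]
ft_force: [0.7, 0.7, -0.3]
opening: 0.626
grip_force: 30.0
```

Request:
{"method": "jog_arm", "body": {
  "motion": [
    [[-8,-40,0],0],
    [[-15,-75,0],0],
    [[-20,-100,0],0],
    [[-22,-111,0],0],
    [[-22,-111,0],0]
  ]
}}

```text
t: 15.8
eef_pos: [494.4, -316.1, 215.9]
tcp_rot: [3.142, 0.0, 2.91]
ft_force: [-0.6, 1.1, -0.0]
opening: 0.632
grip_force: 3.0
```

Request:
{"method": "jog_arm", "body": {
  "motion": [
    [[0,0,0],0],
    [[0,0,0],0],
    [[0,0,0],0]
  ]
}}

```text
t: 16.1
eef_pos: [494.9, -314.4, 215.8]
tcp_rot: [3.141, 0.0, 2.913]
ft_force: [0.3, -0.2, -0.9]
opening: 0.626
grip_force: 30.0
```

Run:
```python
from h import *
p=cam("wrist"); cv2.imwrite("pics/m.png",p["img"]); print(state()["grip_force"],state()["opening"]); go([494.8,-316.2,128],2.912)
for r in cut_out("disc1",p): print(r["p"],r["box"],ell(p,r["region"],202))
```

```text
30.00002145767212 0.6203113917748254
go [-0.3 -1.6 87.8] turn 0.001 from [ 494.9 -314.6  215.8] 2.913
0.83 [239.8, 187.4, 314.2, 229.3] [ 466.  -309.1   38.3]
0.74 [508.8, 222.3, 542.5, 260.9] [ 519.1 -153.4   32.9]
0.58 [230.0, 213.2, 336.1, 298.0] [ 492.2 -312.6   61. ]
```

View pics/m.png

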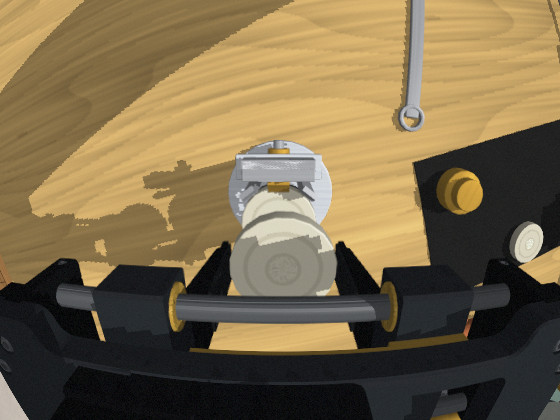

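Request:
{"method": "jog_arm", "body": {
  "motion": [
    [[0,-2,15],0],
    [[0,-2,30],0],
    [[0,-2,45],0],
    [[0,-2,55],0],
    [[0,-2,61],0]
  ]
}}

```text
t: 16.7
eef_pos: [494.3, -317.1, 154.0]
tcp_rot: [3.141, -0.0, 2.912]
ft_force: [0.3, 0.8, 8.8]
opening: 0.619
grip_force: 30.0
```

Request:
{"method": "jog_arm", "body": {
  "motion": [
    [[0,0,4],0],
    [[0,0,8],0],
    [[0,0,12],0],
    [[0,0,16],0],
    [[0,0,20],0]
  ]
}}

```text
t: 17.2
eef_pos: [495.4, -318.1, 136.1]
tcp_rot: [-3.14, 0.004, 2.912]
ft_force: [1.6, -1.2, 8.0]
opening: 0.622
grip_force: 30.0
```

Request:
{"method": "jog_arm", "body": {
  "motion": [
    [[0,0,4],0],
    [[0,0,7],0],
    [[0,0,8],0],
    [[0,0,8],0]
  ]
}}

```text
t: 17.6
eef_pos: [495.4, -318.1, 127.9]
tcp_rot: [-3.14, 0.004, 2.912]
ft_force: [1.3, -1.1, 7.1]
opening: 0.619
grip_force: 30.0
```

Request:
{"method": "jog_arm", "body": {
  "motion": [
    [[0,0,0],0],
    [[0,0,0],0],
    [[0,0,0],0],
    [[0,0,0],0]
  ],
  "grip": 0.15
}}

```text
t: 18.0
eef_pos: [494.2, -317.3, 126.5]
tcp_rot: [3.141, -0.0, 2.912]
ft_force: [0.6, -0.0, -0.1]
opening: 0.839
grip_force: 0.0
```

Request:
{"method": "jog_arm", "body": {
  "motion": [
    [[0,0,-20],0],
    [[0,0,-50],0],
    [[0,0,-85],0],
    [[0,0,-120],0],
    [[0,0,-140],0]
  ]
}}

```text
t: 18.5
eef_pos: [494.5, -317.6, 269.3]
tcp_rot: [-3.14, 0.003, 2.912]
ft_force: [0.3, -0.3, -0.7]
opening: 0.848
grip_force: 0.0
```

Run:
```python
from h import *
p=cam("wrist"); cv2.imwrite("pics/n.png",p["img"]); print(state()["opening"])
for r in cut_out("disc1",p): print(r["p"],r["box"],ell(p,r["region"],116),ell(p,r["region"],17))
go([640,17,150],2.912)
```

```text
0.8553373867914358
0.8 [492.9, 213.0, 523.5, 249.2] [583.  -66.2  51.4] [637.9  10.7  68.4]
0.56 [251.5, 175.7, 314.8, 235.2] [ 494.6 -316.9   61.6] [ 520.1 -323.1   82. ]
go [-65.1 359.1 119.4] turn -0.0 from [ 494.8 -317.8  269.4] 2.912
```

Request:
{"method": "jog_arm", "body": {
  "motion": [
    [[-7,40,0],0],
    [[-14,80,0],0],
    [[-22,120,10],0],
    [[-29,160,20],0],
    [[-36,200,30],0]
  ]
}}

```text
t: 19.1
eef_pos: [574.9, -129.2, 235.1]
tcp_rot: [3.141, -0.001, 2.912]
ft_force: [0.5, 0.0, 0.5]
opening: 0.851
grip_force: 0.0
```

Request:
{"method": "jog_arm", "body": {
  "motion": [
    [[-7,40,20],0],
    [[-14,80,42],0],
    [[-22,120,64],0],
    [[-29,158,88],0],
    [[-29,158,90],0]
  ]
}}

```text
t: 19.6
eef_pos: [638.4, 20.4, 142.1]
tcp_rot: [-3.141, -0.006, 2.916]
ft_force: [-0.5, -1.2, -0.6]
opening: 0.846
grip_force: 0.0
```

Request:
{"method": "jog_arm", "body": {
  "motion": [
    [[0,0,0],0]
  ]
}}

```text
t: 19.7
eef_pos: [638.4, 17.1, 144.7]
tcp_rot: [-3.141, -0.003, 2.914]
ft_force: [0.3, -0.3, 1.0]
opening: 0.851
grip_force: 0.0
```

Run:
```python
from h import *
p,e=disc((640,15),z=30)
```

```text
disc 0.7 [619.5 226.8  67.1]
go [ 66.5 200.7 115.9] turn 0.0 from [638.6  16.2 145.9] 2.912
```

Run:
```python
from h import *
p,e=disc((640,15),z=30); cv2.imwrite("pics/o.png",p["img"])
g=p["img"].min(2)>190; n,l,s,c=cv2.connectedComponentsWithStats(g.astype(np.uint8))
for i in range(1,n):
    if s[i,4]>500: print(s[i],c[i],ell(p,l==i,17))
```

```text
disc 0.69 [619.8 226.7  67. ]
go [ 67.  201.4 117.1] turn -0.001 from [638.9  15.3 147.1] 2.911
[ 63   0  26  76 903] [77.3145072  36.68217054] [ 421.7 -139.4   79.5]
[   0  116   21   82 1092] [  8.07326007 154.66025641] [ 503.8 -279.8   93.9]
[ 468  116   46   59 2113] [490.5319451  145.01419782] [620.4 230.7  59. ]
[ 249  181   66   65 3345] [281.61375187 212.68759342] [641.1  15.8  59.6]
[445 242  54  30 832] [473.97235577 254.734375  ] [737.3 200.5  70.5]
```

View pics/o.png

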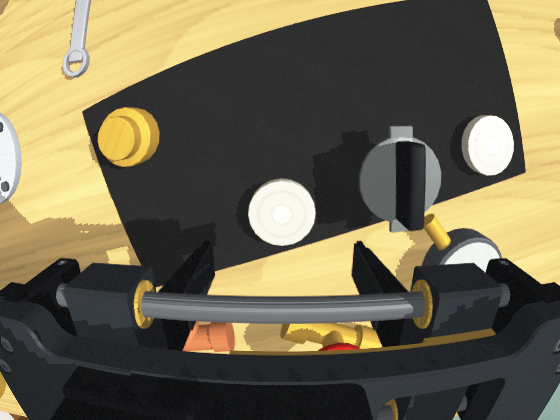

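Request:
{"method": "jog_arm", "body": {
  "motion": [
    [[-2,1,35],0],
    [[-2,1,70],0],
    [[-2,1,98],0],
    [[-2,1,112],0],
    [[-2,1,117],0]
  ]
}}

```text
t: 20.4
eef_pos: [641.0, 16.2, 29.0]
tcp_rot: [-3.141, -0.001, 2.911]
ft_force: [-0.1, -0.4, 0.3]
opening: 0.848
grip_force: 0.0
```

Request:
{"method": "jog_arm", "body": {
  "motion": [
    [[0,0,0],0],
    [[0,0,0],0],
    [[0,0,0],0],
    [[0,0,0],0],
    [[0,0,0],0]
  ],
  "grip": 1
}}

```text
t: 20.9
eef_pos: [641.8, 16.8, 30.9]
tcp_rot: [3.141, 0.002, 2.912]
ft_force: [0.2, -1.4, 6.2]
opening: 0.624
grip_force: 30.0
```

Request:
{"method": "jog_arm", "body": {
  "motion": [
    [[0,0,0],0],
    [[0,0,-10],0],
    [[0,0,-40],0],
    [[0,0,-80],0],
    [[0,0,-120],0]
  ]
}}

```text
t: 21.4
eef_pos: [640.9, 17.0, 151.5]
tcp_rot: [3.142, -0.0, 2.912]
ft_force: [-0.4, 0.5, -0.3]
opening: 0.624
grip_force: 30.0
```

Request:
{"method": "jog_arm", "body": {
  "motion": [
    [[0,0,0],0],
    [[0,0,0],0]
  ]
}}

```text
t: 21.6
eef_pos: [641.3, 17.0, 150.9]
tcp_rot: [3.141, 0.002, 2.912]
ft_force: [0.3, 0.3, -0.7]
opening: 0.622
grip_force: 30.0
```

Run:
```python
from h import *
print(state()["grip_force"],state()["opening"]); go([494.8,-316.2,215],2.912)
```

```text
29.999844431877136 0.6221022661514825
go [  66.8 -357.8  -64.1] turn -0.0 from [641.3  17.  150.9] 2.912
```

Request:
{"method": "jog_arm", "body": {
  "motion": [
    [[6,-35,-16],0],
    [[14,-75,-32],0],
    [[22,-115,-48],0],
    [[30,-155,-64],0],
    [[37,-195,-64],0]
  ]
}}

```text
t: 22.1
eef_pos: [560.1, -165.8, 214.3]
tcp_rot: [3.142, 0.001, 2.912]
ft_force: [1.5, -0.5, -0.8]
opening: 0.624
grip_force: 30.0
```

Request:
{"method": "jog_arm", "body": {
  "motion": [
    [[8,-42,0],0],
    [[16,-84,0],0],
    [[23,-125,0],0],
    [[29,-155,0],0],
    [[30,-164,0],0]
  ]
}}

```text
t: 22.6
eef_pos: [492.6, -319.5, 212.2]
tcp_rot: [3.141, -0.002, 2.909]
ft_force: [0.8, 0.2, -0.6]
opening: 0.621
grip_force: 30.0
```

Request:
{"method": "jog_arm", "body": {
  "motion": [
    [[0,0,0],0],
    [[0,0,0],0],
    [[0,0,0],0]
  ]
}}

```text
t: 22.9
eef_pos: [494.7, -316.1, 213.3]
tcp_rot: [3.141, -0.001, 2.913]
ft_force: [0.1, -0.4, -0.9]
opening: 0.622
grip_force: 30.0
```

Run:
```python
from h import *
print(state()["grip_force"],state()["opening"]); go([494.8,-316.2,128],2.912)
```

```text
29.999970495700836 0.6220617012337982
go [-0.1 -0.1 85.3] turn 0.001 from [ 494.7 -316.1  213.3] 2.913
```

Request:
{"method": "jog_arm", "body": {
  "motion": [
    [[0,0,15],0],
    [[0,0,30],0],
    [[0,0,45],0],
    [[0,0,55],0],
    [[0,0,59],0]
  ]
}}

```text
t: 23.4
eef_pos: [494.5, -316.5, 153.8]
tcp_rot: [3.141, -0.001, 2.913]
ft_force: [-0.2, -0.1, 1.0]
opening: 0.622
grip_force: 30.0
```

Request:
{"method": "jog_arm", "body": {
  "motion": [
    [[0,0,4],0],
    [[0,0,8],0],
    [[0,0,12],0],
    [[0,0,16],0],
    [[0,0,20],0]
  ]
}}

```text
t: 23.9
eef_pos: [495.6, -318.0, 136.4]
tcp_rot: [-3.14, 0.004, 2.912]
ft_force: [1.5, -0.9, 7.8]
opening: 0.623
grip_force: 30.0
```

Request:
{"method": "jog_arm", "body": {
  "motion": [
    [[0,0,4],0],
    [[0,0,7],0],
    [[0,0,8],0],
    [[0,0,8],0]
  ]
}}

```text
t: 24.3
eef_pos: [495.6, -318.0, 128.1]
tcp_rot: [-3.14, 0.004, 2.912]
ft_force: [3.1, -0.6, 6.6]
opening: 0.628
grip_force: 30.0
```

Request:
{"method": "jog_arm", "body": {
  "motion": [
    [[0,0,0],0],
    [[0,0,0],0],
    [[0,0,0],0],
    [[0,0,0],0]
  ],
  "grip": 0.15
}}

```text
t: 24.7
eef_pos: [494.2, -317.3, 126.6]
tcp_rot: [3.141, -0.0, 2.912]
ft_force: [-0.6, -0.1, -0.1]
opening: 0.842
grip_force: 0.0
```

Request:
{"method": "jog_arm", "body": {
  "motion": [
    [[0,0,-20],0],
    [[0,0,-50],0],
    [[0,0,-85],0],
    [[0,0,-120],0],
    [[0,0,-140],0]
  ]
}}

```text
t: 25.2
eef_pos: [494.5, -317.6, 269.3]
tcp_rot: [-3.14, 0.002, 2.912]
ft_force: [-0.1, -1.1, -0.5]
opening: 0.848
grip_force: 0.0
```

Run:
```python
from h import *
p=cam("wrist"); cv2.imwrite("pics/q.png",p["img"]); print(state()["opening"])
for r in cut_out("disc1",p): print(r["p"],r["box"],ell(p,r["region"],116),ell(p,r["region"],17))
go([620,229,150],2.912)
```

```text
0.8486610331722833
0.84 [254.0, 177.7, 314.4, 233.1] [ 495.6 -316.5   60.2] [ 521.4 -322.6   80.1]
0.63 [268.9, 171.7, 299.7, 177.3] [ 469.8 -298.8    6.3] [ 487.2 -299.1    8.4]
go [  2.7 561.  119.5] turn -0.0 from [ 494.8 -317.8  269.5] 2.912
```

Request:
{"method": "jog_arm", "body": {
  "motion": [
    [[0,42,0],0],
    [[0,84,0],0],
    [[1,126,0],0],
    [[1,168,0],0],
    [[1,210,0],0]
  ]
}}

```text
t: 25.8
eef_pos: [540.9, -110.9, 265.4]
tcp_rot: [3.141, -0.002, 2.912]
ft_force: [0.7, 0.1, -0.2]
opening: 0.856
grip_force: 0.0
```

Request:
{"method": "jog_arm", "body": {
  "motion": [
    [[0,42,10],0],
    [[0,84,20],0],
    [[1,126,30],0],
    [[1,168,40],0],
    [[1,210,50],0]
  ]
}}

```text
t: 26.3
eef_pos: [587.7, 93.8, 215.0]
tcp_rot: [-3.141, -0.001, 2.912]
ft_force: [0.5, -0.0, 1.1]
opening: 0.853
grip_force: 0.0
```

Request:
{"method": "jog_arm", "body": {
  "motion": [
    [[0,40,20],0],
    [[0,80,40],0],
    [[1,115,60],0],
    [[1,141,69],0],
    [[1,141,69],0]
  ]
}}

```text
t: 26.8
eef_pos: [618.1, 232.1, 144.4]
tcp_rot: [-3.14, -0.004, 2.915]
ft_force: [0.3, -0.1, 0.5]
opening: 0.849
grip_force: 0.0
```

Request:
{"method": "jog_arm", "body": {
  "motion": [
    [[0,0,0],0],
    [[0,0,0],0]
  ]
}}

```text
t: 27.0
eef_pos: [619.0, 228.6, 147.6]
tcp_rot: [-3.141, -0.0, 2.911]
ft_force: [0.3, -0.6, -0.5]
opening: 0.849
grip_force: 0.0
```

Run:
```python
from h import *
p,e=disc((620,229),z=30); cv2.imwrite("pics/r.png",p["img"])
for r in cut_out("cover",p): print(r["p"],r["box"])
g=p["img"].min(2)>190; n,l,s,c=cv2.connectedComponentsWithStats(g.astype(np.uint8))
for i in range(1,n):
    if s[i,4]>500: print(s[i],c[i],ell(p,l==i,17))
```

```text
disc 0.72 [619.7 230.9  61.5]
go [ -0.    2.5 118. ] turn -0.001 from [619.1 228.4 148. ] 2.911
0.64 [129.5, 205.2, 203.8, 290.6]
[ 251  180   67   64 3331] [284.09006304 210.87391174] [620.4 231.3  59.6]
[ 231  323   79   28 1904] [269.82457983 336.62762605] [759.6 183.2  84.7]
```

Request:
{"method": "jog_arm", "body": {
  "motion": [
    [[0,2.5,35],0],
    [[0,2.5,70],0],
    [[0,2.5,98],0],
    [[0,2.5,112],0],
    [[0,2.5,118],0]
  ]
}}

```text
t: 27.65
eef_pos: [619.5, 231.4, 28.8]
tcp_rot: [-3.141, -0.001, 2.911]
ft_force: [0.0, -0.3, 0.1]
opening: 0.851
grip_force: 0.0
```

Request:
{"method": "jog_arm", "body": {
  "motion": [
    [[0,0,0],0],
    [[0,0,0],0],
    [[0,0,0],0],
    [[0,0,0],0],
    [[0,0,0],0]
  ],
  "grip": 1
}}

```text
t: 28.15
eef_pos: [620.2, 232.1, 30.9]
tcp_rot: [3.141, 0.002, 2.912]
ft_force: [0.4, -0.6, 7.2]
opening: 0.626
grip_force: 30.0
```

Request:
{"method": "jog_arm", "body": {
  "motion": [
    [[0,0,0],0],
    [[0,0,-10],0],
    [[0,0,-40],0],
    [[0,0,-80],0],
    [[0,0,-120],0]
  ]
}}

```text
t: 28.65
eef_pos: [619.4, 232.0, 151.4]
tcp_rot: [-3.141, -0.0, 2.912]
ft_force: [0.0, 0.0, 0.6]
opening: 0.626
grip_force: 30.0
```

Request:
{"method": "jog_arm", "body": {
  "motion": [
    [[0,-35,-13],0],
    [[0,-77,-26],0],
    [[0,-119,-40],0],
    [[-1,-161,-52],0],
    [[-1,-204,-65],0]
  ]
}}

```text
t: 29.15
eef_pos: [573.5, 31.8, 215.9]
tcp_rot: [3.141, 0.001, 2.912]
ft_force: [1.3, -0.2, -0.7]
opening: 0.621
grip_force: 30.0
```

Request:
{"method": "jog_arm", "body": {
  "motion": [
    [[0,-42,0],0],
    [[0,-84,0],0],
    [[-1,-126,0],0],
    [[-1,-168,0],0],
    [[-1,-210,0],0]
  ]
}}

```text
t: 29.65
eef_pos: [526.6, -173.1, 215.5]
tcp_rot: [3.142, 0.001, 2.912]
ft_force: [2.0, 0.1, -0.6]
opening: 0.625
grip_force: 30.0
```

Request:
{"method": "jog_arm", "body": {
  "motion": [
    [[0,-42,0],0],
    [[0,-84,0],0],
    [[-1,-120,0],0],
    [[-1,-140,0],0],
    [[-1,-148,0],0]
  ]
}}

```text
t: 30.15
eef_pos: [493.9, -317.6, 215.1]
tcp_rot: [-3.141, 0.0, 2.91]
ft_force: [-0.3, 0.5, -0.2]
opening: 0.624
grip_force: 30.0
```

Request:
{"method": "jog_arm", "body": {
  "motion": [
    [[0,0,0],0],
    [[0,0,0],0],
    [[0,0,0],0]
  ]
}}

```text
t: 30.45
eef_pos: [494.9, -314.8, 214.8]
tcp_rot: [3.141, 0.0, 2.913]
ft_force: [-0.4, 0.2, -1.4]
opening: 0.625
grip_force: 30.0
```

Run:
```python
from h import *
print(state()["grip_force"],state()["opening"]); go([494.8,-316.2,128],2.912)
```

```text
29.99994993209839 0.625243999636039
go [-0.2 -1.4 86.8] turn 0.001 from [ 494.9 -314.8  214.8] 2.913
```

Request:
{"method": "jog_arm", "body": {
  "motion": [
    [[0,-1,15],0],
    [[0,-1,30],0],
    [[0,-1,45],0],
    [[0,-1,55],0],
    [[0,-1,60],0]
  ]
}}

```text
t: 30.95
eef_pos: [494.5, -316.1, 153.9]
tcp_rot: [3.141, -0.001, 2.913]
ft_force: [-0.3, 0.0, 0.7]
opening: 0.622
grip_force: 30.0
```

Request:
{"method": "jog_arm", "body": {
  "motion": [
    [[0,0,4],0],
    [[0,0,8],0],
    [[0,0,12],0],
    [[0,0,16],0],
    [[0,0,20],0]
  ]
}}

```text
t: 31.45
eef_pos: [495.6, -317.6, 136.5]
tcp_rot: [-3.14, 0.004, 2.912]
ft_force: [0.7, -1.0, 8.6]
opening: 0.621
grip_force: 30.0
```

Request:
{"method": "jog_arm", "body": {
  "motion": [
    [[0,0,4],0],
    [[0,0,7],0],
    [[0,0,8],0],
    [[0,0,8],0]
  ]
}}

```text
t: 31.85
eef_pos: [495.6, -317.6, 128.1]
tcp_rot: [-3.14, 0.004, 2.912]
ft_force: [1.6, -1.7, 7.9]
opening: 0.622
grip_force: 30.0
```

Request:
{"method": "jog_arm", "body": {
  "motion": [
    [[0,0,0],0],
    [[0,0,0],0],
    [[0,0,0],0],
    [[0,0,0],0]
  ],
  "grip": 0.15
}}

```text
t: 32.25
eef_pos: [494.3, -316.8, 126.5]
tcp_rot: [3.141, -0.0, 2.912]
ft_force: [-0.9, -0.2, 0.7]
opening: 0.841
grip_force: 0.0
```

Request:
{"method": "jog_arm", "body": {
  "motion": [
    [[0,0,-20],0],
    [[0,0,-50],0],
    [[0,0,-85],0],
    [[0,0,-120],0],
    [[0,0,-140],0]
  ]
}}

```text
t: 32.75
eef_pos: [494.6, -317.1, 269.3]
tcp_rot: [-3.14, 0.003, 2.912]
ft_force: [0.2, -0.2, -0.5]
opening: 0.852
grip_force: 0.0
```

Run:
```python
from h import *
p=cam("wrist"); print(state()["opening"])
for r in cut_out("disc1",p): print(r["p"],r["box"],ell(p,r["region"],116),ell(p,r["region"],17))
cv2.imwrite("pics/s.png",np.hstack([p["img"][130:280,190:380],cam("side")["img"][320:420,270:370].repeat(2,0)[:150].repeat(2,1)]))
for n in("scene","side"):
  q=cam(n)
  for r in cut_out("disc1",q): print(n,r["p"],r["box"],ell(q,r["region"],116),ell(q,r["region"],17))
go([625,120,190],np.pi)
```

```text
0.8512060239713016
0.95 [249.1, 174.1, 316.5, 233.6] [ 495.5 -316.8   60.8] [ 521.3 -323.2   80.9]
scene 0.56 [179.6, 182.5, 189.3, 195.0] [ 554.7 -258.8   35.1] [ 416.7 -354.5   39.7]
scene 0.45 [175.7, 173.9, 188.2, 180.9] [ 504.2 -305.7   70.6] [ 359.7 -407.5   79.8]
side 0.77 [308.3, 346.4, 342.5, 381.5] [ 495.7 -321.4   65.7] [ 528.2 -278.    74.3]
side 0.64 [314.7, 379.7, 324.4, 384.0] [ 474.5 -350.2   19.9] [ 504.2 -310.6   22.5]
side 0.5 [316.6, 380.2, 335.4, 393.3] [ 476.  -359.6   36.9] [ 505.9 -321.1   41.7]
go [-28.  455.   75.3] turn -0.23 from [ 494.  -316.7  265.3] 2.912
```

View pics/s.png

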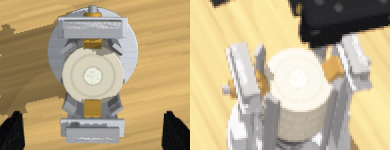

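Request:
{"method": "jog_arm", "body": {
  "motion": [
    [[-3,45,0],0],
    [[-6,90,0],0],
    [[-8,136,0],0],
    [[-11,182,0],0],
    [[-14,228,0],0]
  ]
}}

```text
t: 33.6
eef_pos: [560.0, -96.3, 265.6]
tcp_rot: [3.141, -0.002, 2.912]
ft_force: [1.3, -0.2, -0.2]
opening: 0.846
grip_force: 0.0
```

Request:
{"method": "jog_arm", "body": {
  "motion": [
    [[-3,45,15],-0.1],
    [[-6,90,30],-0.2],
    [[-8,136,50],-0.23],
    [[-11,182,65],-0.23],
    [[-14,228,78],-0.23]
  ]
}}

```text
t: 34.1
eef_pos: [625.3, 122.6, 186.6]
tcp_rot: [-3.141, -0.002, -3.141]
ft_force: [0.4, -1.0, -0.4]
opening: 0.848
grip_force: 0.0
```

Request:
{"method": "jog_arm", "body": {
  "motion": [
    [[0,0,0],0],
    [[0,0,0],0],
    [[0,0,0],0]
  ]
}}

```text
t: 34.4
eef_pos: [625.3, 119.9, 188.3]
tcp_rot: [-3.141, -0.001, 3.141]
ft_force: [0.4, -0.1, 0.5]
opening: 0.848
grip_force: 0.0
```

Run:
```python
from h import *
import pickle
p=cam("wrist"); pickle.dump(p,open("t.pkl","wb")); print(state()["eef_pos"],state()["tcp_rot"])
for n in("cover","cover_handle"):
  for r in cut_out(n,p): print(n,r["p"],r["box"],ell(p,r["region"],39))
c=proj(p,[628,120,50]).astype(int); x0,y0=c[0]-80,c[1]-60; print(x0,y0)
cv2.imwrite("pics/t.png",cv2.resize(p["img"][y0:y0+120,x0:x0+160],None,fx=5,fy=5,interpolation=cv2.INTER_CUBIC))
```

```text
[625.36223325 119.60670372 188.67430096] [-3.14152069e+00 -1.33949570e-04  3.14060259e+00]
cover 0.9 [240.9, 159.8, 323.2, 257.1] [629.1 119.4  93. ]
cover_handle 0.77 [242.7, 163.7, 321.7, 256.6] [629.8 121.3  91.9]
cover_handle 0.58 [301.8, 245.4, 372.6, 340.4] [695.7 169.4  76.9]
201 151
```

View pics/t.png

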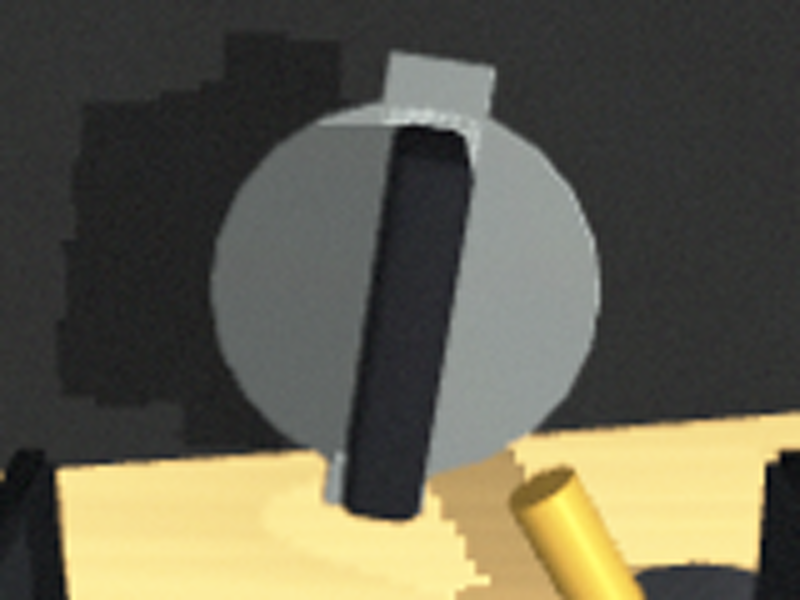

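Run:
```python
from h import *
import pickle; p=pickle.load(open("t.pkl","rb"))
P=np.array([atz(p,201+u/5-.4,151+v/5-.4,73)[:2] for u,v in((395,160),(470,170),(420,518),(347,510))]); print(P,P.mean(0))
d=(P[2]+P[3]-P[0]-P[1])/2; a=np.arctan2(d[1],d[0]); print(np.hypot(*d),np.hypot(*(P[1]-P[0])),a,a+np.pi)
# plate circle at z39: left, right, top
for u,v in((211,285),(601,285)): print(atz(p,201+u/5-.4,151+v/5-.4,39))
m=P.mean(0); go([m[0],m[1],67],a+np.pi)
go([m[0],m[1],67],a+np.pi,cmd=[625,120,189])
```

```text
[[597.16182912 118.96115094]
 [598.82273214 131.21924298]
 [660.49033278 123.13016712]
 [658.98161711 110.4034675 ]] [628.86412779 120.92850713]
62.30218645427995 12.370101832239957 -0.1339975462981295 3.007595107291664
[627.65413797  83.76755221  39.        ]
[627.67562353 157.47017624  39.        ]
go [ -3.4   1.4 122. ] turn 0.133 from [625.5 119.5 189. ] 3.14
go [ -3.9   0.9 122. ] turn 0.133 from [625. 120. 189.] 3.14
```

Request:
{"method": "jog_arm", "body": {
  "motion": [
    [[-3.5,1,20],0.07],
    [[-3.5,1,60],0.133],
    [[-3.5,1,95],0.133],
    [[-3.5,1,115],0.133],
    [[-3.5,1,122],0.133]
  ]
}}

```text
t: 35.05
eef_pos: [628.2, 120.7, 64.9]
tcp_rot: [-3.141, -0.003, 3.008]
ft_force: [-0.8, -0.1, -0.2]
opening: 0.851
grip_force: 0.0
```

Request:
{"method": "jog_arm", "body": {
  "motion": [
    [[0,0,0],0],
    [[0,0,0],0],
    [[0,0,0],0],
    [[0,0,0],0],
    [[0,0,0],0]
  ],
  "grip": 1
}}

```text
t: 35.55
eef_pos: [629.2, 121.8, 67.3]
tcp_rot: [3.141, 0.001, 3.009]
ft_force: [-0.4, 0.5, -0.1]
opening: 0.486
grip_force: 0.0
```

Request:
{"method": "jog_arm", "body": {
  "motion": [
    [[0,0,0],0],
    [[0,0,0],0],
    [[0,0,0],0]
  ]
}}

```text
t: 35.85
eef_pos: [629.0, 121.8, 66.7]
tcp_rot: [3.141, 0.0, 3.009]
ft_force: [-0.0, 0.5, -0.6]
opening: 0.234
grip_force: 0.0
```

Request:
{"method": "jog_arm", "body": {
  "motion": [
    [[0,0,0],0],
    [[0,0,0],0],
    [[0,0,0],0],
    [[0,0,0],0]
  ]
}}

```text
t: 36.25
eef_pos: [629.0, 121.7, 66.6]
tcp_rot: [3.142, -0.0, 3.009]
ft_force: [-0.2, -0.1, -1.9]
opening: 0.143
grip_force: 30.0
```

Request:
{"method": "jog_arm", "body": {
  "motion": [
    [[0,0,-5],0],
    [[0,0,-30],0],
    [[0,0,-70],0],
    [[0,0,-110],0],
    [[0,0,-145],0]
  ]
}}

```text
t: 36.75
eef_pos: [628.8, 121.8, 213.8]
tcp_rot: [3.141, 0.0, 3.009]
ft_force: [-0.2, -0.1, -2.3]
opening: 0.146
grip_force: 30.0
```

Request:
{"method": "jog_arm", "body": {
  "motion": [
    [[0,0,-20],0],
    [[0,0,-28],0],
    [[0,0,-28],0],
    [[0,0,-28],0]
  ]
}}

```text
t: 37.15
eef_pos: [628.5, 121.7, 238.3]
tcp_rot: [-3.141, -0.002, 3.009]
ft_force: [-0.1, -0.5, -1.5]
opening: 0.151
grip_force: 30.0
```

Run:
```python
from h import *
go([494.8,-316.2,240],1.34)
p=cam("wrist")
for r in cut_out("cover",p): print(r["p"],r["box"],ell(p,r["region"],214))
```

```text
go [  74.5 -451.7   -1.7] turn 1.669 from [628.5 121.7 238.3] 3.009
0.69 [218.4, 184.8, 345.7, 343.3] [620.3 124.3  74.7]
0.22 [0.0, 114.3, 21.1, 183.4] [527.7 -63.3  50.9]
```

Request:
{"method": "jog_arm", "body": {
  "motion": [
    [[5,-30,-1],0],
    [[12,-70,-2],0],
    [[18,-110,-2],0],
    [[25,-150,-2],0],
    [[31,-190,-2],0]
  ]
}}

```text
t: 37.75
eef_pos: [572.2, -63.8, 240.6]
tcp_rot: [3.141, -0.002, 3.009]
ft_force: [0.6, -0.3, -2.3]
opening: 0.142
grip_force: 30.0
```

Request:
{"method": "jog_arm", "body": {
  "motion": [
    [[7,-40,0],0],
    [[13,-80,0],0],
    [[20,-120,0],0],
    [[26,-160,0],0],
    [[33,-195,0],0]
  ]
}}

```text
t: 38.25
eef_pos: [513.7, -253.1, 240.6]
tcp_rot: [3.141, -0.001, 3.008]
ft_force: [0.9, 0.7, -1.9]
opening: 0.147
grip_force: 30.0
```

Request:
{"method": "jog_arm", "body": {
  "motion": [
    [[5,-30,0],0.12],
    [[8,-50,0],0.24],
    [[10,-65,0],0.36],
    [[10,-67,0],0.48],
    [[10,-67,0],0.6]
  ]
}}

```text
t: 38.75
eef_pos: [495.3, -317.1, 240.3]
tcp_rot: [-3.142, -0.002, 2.403]
ft_force: [-0.1, -0.2, -2.5]
opening: 0.143
grip_force: 30.0
```

Request:
{"method": "jog_arm", "body": {
  "motion": [
    [[0,0,0],0.12],
    [[0,0,0],0.24],
    [[0,0,0],0.36],
    [[0,0,0],0.48],
    [[0,0,0],0.6]
  ]
}}

```text
t: 39.25
eef_pos: [495.6, -316.3, 240.4]
tcp_rot: [-3.14, -0.002, 1.804]
ft_force: [-0.7, 0.4, -1.9]
opening: 0.142
grip_force: 30.0
```

Request:
{"method": "jog_arm", "body": {
  "motion": [
    [[0,0,0],0.12],
    [[0,0,0],0.24],
    [[0,0,0],0.36],
    [[0,0,0],0.469],
    [[0,0,0],0.469]
  ]
}}

```text
t: 39.75
eef_pos: [495.6, -316.4, 240.6]
tcp_rot: [-3.14, -0.001, 1.338]
ft_force: [0.5, -0.3, -2.7]
opening: 0.146
grip_force: 30.0
```

Request:
{"method": "jog_arm", "body": {
  "motion": [
    [[0,0,0],0],
    [[0,0,0],0],
    [[0,0,0],0]
  ]
}}

```text
t: 40.05
eef_pos: [495.7, -316.4, 241.4]
tcp_rot: [-3.141, -0.0, 1.341]
ft_force: [-0.6, 0.4, -1.2]
opening: 0.148
grip_force: 30.0
```

Run:
```python
from h import *
go([494.8,-316.2,180],1.34); print(state()["joints"])
p=cam("wrist"); cv2.imwrite("pics/u.png",p["img"])
```

```text
go [ 0.  -1.  61.4] turn 0.001 from [ 495.7 -316.4  241.4] 1.341
[-6.80455135e-01  4.36753432e-01  1.64969872e+00  1.18233690e-04
  1.05552292e+00 -4.50998925e-01]
```

Request:
{"method": "jog_arm", "body": {
  "motion": [
    [[0,-1,15],0],
    [[0,-1,30],0],
    [[0,-1,42],0],
    [[0,-1,50],0],
    [[0,-1,55],0]
  ]
}}

```text
t: 40.6
eef_pos: [494.8, -316.2, 185.9]
tcp_rot: [-3.141, -0.0, 1.34]
ft_force: [0.4, 0.8, -2.7]
opening: 0.144
grip_force: 30.0
```

Request:
{"method": "jog_arm", "body": {
  "motion": [
    [[0,0,2],0],
    [[0,0,4],0],
    [[0,0,6],0],
    [[0,0,8],0],
    [[0,0,8],0]
  ]
}}

```text
t: 41.1
eef_pos: [495.0, -316.5, 179.2]
tcp_rot: [3.141, 0.0, 1.34]
ft_force: [-1.0, -0.1, 5.8]
opening: 0.145
grip_force: 30.0
```

Request:
{"method": "jog_arm", "body": {
  "motion": [
    [[0,0,1],0],
    [[0,0,2],0],
    [[0,0,3],0],
    [[0,0,4],0],
    [[0,0,4],0]
  ]
}}

```text
t: 41.6
eef_pos: [494.9, -316.4, 175.4]
tcp_rot: [3.141, 0.0, 1.34]
ft_force: [-1.1, 0.3, 5.7]
opening: 0.146
grip_force: 30.0
```

Request:
{"method": "jog_arm", "body": {
  "motion": [
    [[0,0,0.5],0],
    [[0,0,1],0],
    [[0,0,1.5],0],
    [[0,0,1.5],0]
  ]
}}

```text
t: 42.0
eef_pos: [494.9, -316.4, 173.9]
tcp_rot: [3.141, 0.001, 1.34]
ft_force: [-1.1, -0.2, 6.0]
opening: 0.146
grip_force: 30.0
```

Request:
{"method": "jog_arm", "body": {
  "motion": [
    [[0,0,0],0.06],
    [[0,0,0],0.12],
    [[0,0,0],0.18],
    [[0,0,0],0.24],
    [[0,0,0],0.3]
  ]
}}

```text
t: 42.5
eef_pos: [495.4, -316.8, 174.2]
tcp_rot: [3.139, 0.0, 1.038]
ft_force: [-0.2, -1.0, 6.3]
opening: 0.144
grip_force: 30.0
```

Request:
{"method": "jog_arm", "body": {
  "motion": [
    [[0,0,0.4],0.06],
    [[0,0,0.8],0.12],
    [[0,0,0.8],0.18],
    [[0,0,0.8],0.24],
    [[0,0,0.8],0.3]
  ]
}}

```text
t: 43.0
eef_pos: [495.4, -316.9, 173.4]
tcp_rot: [3.139, -0.0, 0.737]
ft_force: [1.2, -0.9, 6.4]
opening: 0.144
grip_force: 30.0
```

Run:
```python
from h import *
s=state(); print(s["moment"],s["eef_pos"],s["tcp_rot"]); p=cam("wrist"); cv2.imwrite("pics/v.png",p["img"])
for n in("cover",):
  for r in cut_out(n,p): print(r["p"],r["box"])
# predicted plate circle outline for z of plate top 145.8 (and 150)
o=s["eef_pos"]
for zt in(143,146,149,152):
  u=np.array([proj(p,[o[0]+37*np.cos(t),o[1]+37*np.sin(t),zt]) for t in np.linspace(0,6.28,90)]); print(zt,u.min(0),u.max(0))
im=p["img"].copy()
for zt,c in((146,(0,255,0)),(152,(0,0,255))):
  u=np.array([proj(p,[o[0]+37*np.cos(t),o[1]+37*np.sin(t),zt]) for t in np.linspace(0,6.28,90)]); cv2.polylines(im,[(u*4).astype(int)],True,c,1,shift=2)
cv2.imwrite("pics/v2.png",cv2.resize(im[130:330,180:400],None,fx=3,fy=3,interpolation=cv2.INTER_CUBIC))
```

```text
[-0.28994603  0.20639935  0.03767501] [ 495.37946886 -316.86048693  173.41848555] [ 3.13882760e+00 -2.69275678e-04  7.37496749e-01]
0.77 [218.8, 184.5, 346.9, 342.2]
143 [223.27229718 195.48816601] [347.41547953 309.15766437]
146 [222.42591896 196.74167959] [348.36469182 311.73043438]
149 [221.55655434 198.03702281] [349.33953086 314.3657589 ]
152 [220.6633444  199.37628147] [350.34094507 317.06558822]
```

View pics/v2.png

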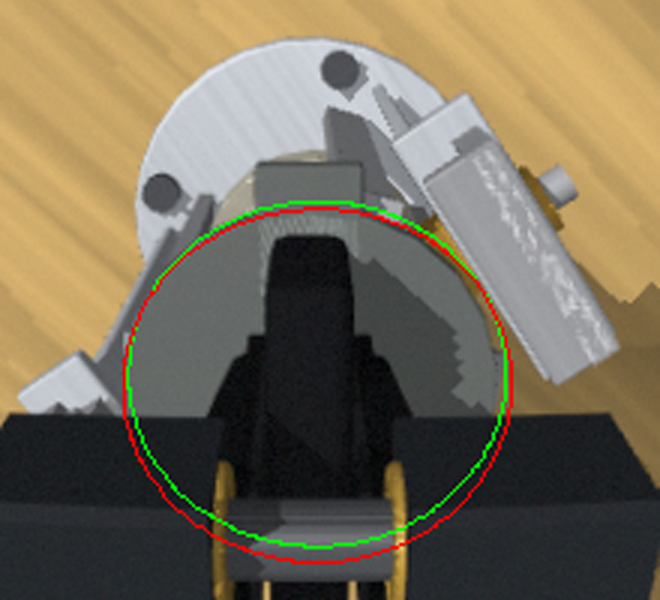

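Request:
{"method": "jog_arm", "body": {
  "motion": [
    [[0,0,0],0.06],
    [[0,0,0],0.12],
    [[0,0,0],0.18],
    [[0,0,0],0.24],
    [[0,0,0],0.3]
  ]
}}

```text
t: 43.6
eef_pos: [495.3, -316.8, 173.4]
tcp_rot: [3.139, -0.001, 0.438]
ft_force: [-0.6, -0.1, 5.4]
opening: 0.145
grip_force: 30.0
```

Request:
{"method": "jog_arm", "body": {
  "motion": [
    [[0,0,0],0.06],
    [[0,0,0],0.12],
    [[0,0,0],0.18],
    [[0,0,0],0.24],
    [[0,0,0],0.3]
  ]
}}

```text
t: 44.1
eef_pos: [495.3, -316.8, 173.4]
tcp_rot: [3.14, -0.002, 0.137]
ft_force: [0.2, -1.0, 5.8]
opening: 0.147
grip_force: 30.0
```

Run:
```python
from h import *
s=state(); print(s["moment"],s["eef_pos"],s["tcp_rot"],s["ft_force"]); p=cam("wrist"); cv2.imwrite("pics/w.png",p["img"])
for r in cut_out("cover",p): print(r["p"],r["box"])
```

```text
[-0.27674428  0.30210287  0.05193473] [ 495.30292561 -316.83558553  173.4042672 ] [ 3.13960349e+00 -1.62949542e-03  1.37482259e-01] [ 0.19921437 -0.95298013  5.82745746]
0.64 [221.0, 184.9, 343.9, 342.3]
```

Request:
{"method": "jog_arm", "body": {
  "motion": [
    [[0,0,0],0.06],
    [[0,0,0],0.12],
    [[0,0,0],0.18],
    [[0,0,0],0.24],
    [[0,0,0],0.3]
  ]
}}

```text
t: 44.7
eef_pos: [495.3, -316.8, 173.4]
tcp_rot: [3.14, -0.002, -0.162]
ft_force: [-0.9, 0.2, 5.1]
opening: 0.147
grip_force: 30.0
```

Request:
{"method": "jog_arm", "body": {
  "motion": [
    [[0,0,0],0.03],
    [[0,0,0],0.06],
    [[0,0,0],0.07],
    [[0,0,0],0.07]
  ]
}}

```text
t: 45.1
eef_pos: [495.3, -316.8, 173.4]
tcp_rot: [3.14, -0.002, -0.23]
ft_force: [-0.6, -0.4, 6.1]
opening: 0.149
grip_force: 30.0
```

Run:
```python
from h import *
s=state(); print(s["moment"],s["eef_pos"],s["tcp_rot"],s["ft_force"])
```

```text
[-0.14220616  0.40793088  0.05828607] [ 495.26018262 -316.77856638  173.3713914 ] [ 3.14040821e+00 -2.09560571e-03 -2.30425249e-01] [-0.60682017 -0.4419508   6.09422967]
```

Turn on gently until the stops are felt.

Request:
{"method": "jog_arm", "body": {
  "motion": [
    [[0,0,0],0.01],
    [[0,0,0],0.02],
    [[0,0,0],0.03],
    [[0,0,0],0.03]
  ]
}}

```text
t: 45.5
eef_pos: [495.2, -316.9, 173.3]
tcp_rot: [3.14, -0.002, -0.26]
ft_force: [-1.8, -1.0, 6.0]
opening: 0.145
grip_force: 30.0
```

Run:
```python
from h import *
s=state(); print(s["moment"],s["tcp_rot"],s["ft_force"])
```

```text
[-0.24663162  0.44024829  0.14663513] [ 3.14029528e+00 -2.02020370e-03 -2.60218860e-01] [-1.82211377 -1.03718688  5.95542335]
```

Request:
{"method": "jog_arm", "body": {
  "motion": [
    [[0,0,0],0.01],
    [[0,0,0],0.02],
    [[0,0,0],0.03],
    [[0,0,0],0.03]
  ]
}}

```text
t: 45.9
eef_pos: [494.8, -317.5, 173.3]
tcp_rot: [3.139, -0.002, -0.289]
ft_force: [-3.4, -7.2, 4.9]
opening: 0.145
grip_force: 30.1
```

Run:
```python
from h import *
s=state(); print(s["moment"],s["tcp_rot"],s["ft_force"])
```

```text
[-1.02570198  0.84833066  0.46944185] [ 3.13905538e+00 -1.73897118e-03 -2.89382887e-01] [-3.43993084 -7.17351393  4.89860784]
```

Request:
{"method": "jog_arm", "body": {
  "motion": [
    [[0,0,0],0.01],
    [[0,0,0],0.02],
    [[0,0,0],0.02]
  ]
}}

```text
t: 46.2
eef_pos: [494.8, -317.7, 173.3]
tcp_rot: [3.139, -0.002, -0.309]
ft_force: [-4.1, -7.5, 4.2]
opening: 0.149
grip_force: 30.4
```

Run:
```python
from h import *
s=state(); print(s["moment"],s["tcp_rot"],s["ft_force"])
```

```text
[-1.21018557  0.95239597  0.68807741] [ 3.13873929e+00 -1.80815397e-03 -3.09072362e-01] [-4.05066338 -7.51870363  4.18035183]
```

Request:
{"method": "jog_arm", "body": {
  "motion": [
    [[0,0,0],0],
    [[0,0,0],0],
    [[0,0,0],0],
    [[0,0,0],0]
  ],
  "grip": 0.5
}}

```text
t: 46.6
eef_pos: [495.3, -316.8, 173.3]
tcp_rot: [3.141, -0.002, -0.31]
ft_force: [0.4, -0.2, 4.6]
opening: 0.426
grip_force: 2.7
```

Request:
{"method": "jog_arm", "body": {
  "motion": [
    [[0,0,-10],0],
    [[0,0,-40],0],
    [[0,0,-75],0],
    [[0,0,-105],0],
    [[0,0,-105],0]
  ]
}}

```text
t: 47.1
eef_pos: [495.8, -316.9, 282.1]
tcp_rot: [3.139, -0.007, -0.31]
ft_force: [0.8, -0.6, 0.8]
opening: 0.5
grip_force: 0.0
```

Request:
{"method": "jog_arm", "body": {
  "motion": [
    [[0,0,0],0],
    [[0,0,0],0]
  ]
}}

```text
t: 47.3
eef_pos: [494.5, -316.0, 276.5]
tcp_rot: [-3.141, 0.001, -0.31]
ft_force: [-0.2, -0.4, -1.0]
opening: 0.499
grip_force: 0.0
```

Run:
```python
from h import *
s=state(); p=cam("wrist"); print(s["eef_pos"],s["tcp_rot"])
for n in("cover","cover_handle","hook_px"):
  for r in cut_out(n,p): print(n,r["p"],r["box"])
# overlay: handle top at origin 112 -> 182, yaw -0.23; roofs
im=p["img"].copy(); c=np.array([494.6,-316.2,0])
def rect(a,b,w,h,z,yaw,col,off=0):
  Rz=R.from_euler("z",yaw).as_matrix()
  P=[c+Rz@np.array([off+sx*w/2,sy*h/2,z]) for sx,sy in((-1,-1),(1,-1),(1,1),(-1,1))]
  cv2.polylines(im,[(np.array([proj(p,k) for k in P])*8).astype(int)],True,col,1,shift=3)
rect(0,0,66,14,182,-.23,(0,255,255))
for s_ in(1,-1): rect(0,0,14.5,48,153,-.23,(0,0,255),s_*46.75)
u=proj(p,c+[0,0,150]).astype(int)
cv2.imwrite("pics/x.png",cv2.resize(im[u[1]-75:u[1]+75,u[0]-100:u[0]+100],None,fx=4,fy=4,interpolation=cv2.INTER_CUBIC))
# dark handle orientation
g=(p["img"].max(2)<60).astype(np.uint8); n,l,st,ce=cv2.connectedComponentsWithStats(g)
for i in range(1,n):
  if st[i,4]>150 and abs(ce[i]-u).max()<60:
    P=np.array([atz(p,x,y,180)[:2] for y,x in zip(*np.nonzero(l==i))],np.float32); print(st[i],cv2.minAreaRect(P))
```

```text
[ 494.47383856 -315.96419479  276.51937126] [-3.14091638e+00  1.35170272e-03 -3.10196690e-01]
cover 0.81 [243.1, 164.4, 328.2, 260.3]
cover_handle 0.86 [241.2, 165.6, 329.3, 264.3]
hook_px 0.91 [238.5, 132.5, 330.1, 268.7]
[ 276  175   19   86 1443] ((494.9039611816406, -316.7332763671875), (13.544088363647461, 69.93070983886719), 74.18492889404297)
```

```bash
python3 -c "
from cell import job_done; print(job_done())"
```

```text
the job is handed in; nothing more can be done
None
```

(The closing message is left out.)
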